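# Pull the blown fuse with the fuse tongs

## Robot

A 7-joint arm with a two-finger parallel gripper is mounted at the origin on the work surface. World frame = base frame: x ahead of the robot, y to its left, z up, the work surface at z = 0. Lengths are in m, angles in rad, forces in N, time in s.
With the tool pointing down it reaches from about 0.4 to 0.85 m from the base axis. Payload 10.4 kg.
Tool frame: the origin (TCP) lies between the finger pads; the fingertips stand 19 mm ahead of it and the grasp point (between the pads) is the TCP (manip.tip_reach is the z of the fingertips in the tool frame, in m); z points along the fingers, y is the direction in which the jaws open and shut (so a half turn about z gives the same grasp; the last joint's range is limited). The gripper opens to 85 mm and grips with 20 to 120 N. Pads are 22 mm wide; open, the fingers measure 114 mm over their backs; the gripper's body (76 mm by 85 mm) begins 54 mm behind the grasp point. The pads swing forward as they close: fully open they stand 13 mm farther back than shut.
Start: joints at [1.31, 0.332, -0.065, 1.46, 0.022, 1.35, -0.088], TCP at [0.147, -0.607, 0.25] pointing down, gripper open.
Joint ranges: [-2.6, 2.6], [-0.5, 2.12], [-1.47, 1.34], [0.16, 2.42], [-1.27, 4.41], [0.06, 2.06], [-2.6, 2.6]. Speed limits (rad/s): [2.22, 2.22, 2.79, 2.79, 3.14, 3.14, 3.14].

## Interface

Orientations are given as a unit quaternion [x, y, z, w].
In Python, from workcell import sensors, cams, manip gives the robot as it stands.
- The arm moves only by the shell command python3 -m jog 'ROWS' [FORCE]. ROWS is JSON, a list of rows, each a list of 3 entries, a list of its own where there are three numbers: the shift along the world's x, y, z in m, then the turn, a rotation vector about the world's x, y, z in rad, then the opening in per cent of the stroke, from 0 (shut) to 100 (fully open). In form: [[[dx, dy, dz], [wx, wy, wz], grip], ...]. A call has 1 to 5 rows; each row shifts and turns the pose as measured when the row begins; what a row does not reach is not made up. A row lasts 1/8 s, in which the tool goes at most 62.5 mm and 10.7 degrees, less where a joint would pass 70% of its speed; a pose out of reach is approached as far as the arm can. A call with a gripper value outside its range is refused whole. The fingers move at their own pace and stop on an object; FORCE is the grip in N (left out, the last holds). Time passes only in rows, so rows that do not move let the fingers close. It gives the time, the measured TCP pose, the force and the opening at its end, in the units of the state.
- sensors.get_obs(): the state, without advancing time (a new reading comes with each control period).
- cams.camera(name): name is "side" or "top" or "wrist"; returns (picture, depth): 400x640x3 uint8, red, green, blue; 400x640 float32, m along the optical axis (not along the pixel's ray), 0 where there is no reading.
- cams.camera_model(name): a dict with "intrinsics" (3x3 intrinsics, pixels), "view" (4x4, takes a point from world to camera coordinates). Camera axes: x right, y down, z forward; pixel columns grow to the right and rows downward; lengths in m; the calibration is good to about 2 mm. The wrist camera is an equidistant fisheye: a pixel r from the principal point sees the ray r / f radians off the axis. A picture is of the moment at which its call begins: read the wrist's pose just before it. camera_model takes no time and is no camera call; for the wrist camera it gives the pose at the moment of the call.
- manip.hand_in(): hands the job in, once; it reports no verdict.
The state is a dict: "clock": time; "joint_pos": joint angles; "joint_velocities": joint speeds; "tau": joint torques, N m; "position": TCP position; "ee_rot": TCP orientation; "ft_force": force on the tool from outside, world axes, zero at the start; "torque": the same for the moment, N m; "grip_width": opening from 0.0 (shut) to 1.0 (fully open).
Only numpy, scipy, OpenCV 4.12 (cv2) and the standard library are available. Lean on these libraries where they do the work, as an engineer would, in place of code of your own. Each camera call takes 0.05 s, during which the arm holds its last target.

## Task

One of the three cartridge fuses in the open, switched-off distribution box has blown: its tube is scorched dark brown, the two good ones are white. Take the orange fuse tongs out of their stand, close their jaws on the middle of the blown fuse and pull it straight up out of its clips with the tongs; the gripper itself must never touch a fuse, the good fuses stay seated, and nothing else on the bench gets pushed about. Finish still holding: the tongs squeezed in the gripper, the fuse hanging still in their jaws about 10 cm above the rim of the box, clear of everything.

Things in the scene. Friction and masses are not known exactly. Their poses are not given: they have to be found in the camera images.
- tongs_grip (a point): Point midway between the two flat handle grips of the orange fuse tongs, standing upright in the stand, about 136 mm above the table. z points up along the tongs, y is the line along which handles and jaws close. The grips are 24 mm wide (x), from 28 mm below to 18 mm above this point; sprung open they measure 60 mm over the outside here and 66 mm at their tops, leaning outwards.
- tongs_pin (a point): Pivot pin of the tongs, 60 mm below tongs_grip, same axes; the halves cross here. Squeezed lightly, to about 58 mm over the handle tops (4 to 5 N), the tongs are held with the jaws still open; closed on a 22 mm fuse the handles measure about 36 mm and take 7 to 9 N against the spring.
- tongs_jaws (a point): Middle of the tongs' jaws, 118 mm below tongs_grip, where the axis of a gripped fuse sits; same axes. Jaws are 20 mm wide (x), sprung open their tips stand 38 mm apart; lower lips hook under the fuse and reach 12 mm below this point. Jaws close about as much as the handles do.
- tongs: Orange fuse tongs, crossed-halves type on a steel pin, sprung open, 146 mm long, 24 mm wide, 0.12 kg. Origin at the pin, same axes as tongs_grip.
- tongs_half_a (a joint): Closing angle of the tongs (rad): 0 sprung fully open, about 0.2 with the jaws closed on a fuse, 0.28 at the stop with nothing between them.
- tongs_stand: Fixed stand, origin under the tongs on the table. Base 110 x 100 x 8 mm; the jaws stand on the base in a blue pocket, inside 28 mm (x) by 72 mm (y), rim 58 mm above the table: lift the tongs straight up over 55 mm to clear it. Three nut drivers, 93 mm tall, stand 62 mm from the tongs to its +x.
- fuse_blown_centre (a point): Centre of the blown fuse, 56 mm above the table: cylinder 22 mm thick, 58 mm long, along its x axis; dark brown tube, steel caps, small red pin at the +x end. Two copper spring clips hold the caps, 16 to 26 mm from the centre and up to 15 mm above the axis; the middle is free for the jaws. An upward pull of 3 to 5 N frees it. The base lies 34 mm below the axis.
- fuse_blown: The blown fuse itself, 55 g; origin at its centre.
- fuse_good_a_centre (a point): Centre of a good fuse, same size, white tube, in another of the three clip pairs.
- fuse_good_b_centre (a point): Centre of the other good fuse, same size, white tube.
- fuse_good_a: Good fuse, origin at its centre.
- fuse_good_b: Good fuse, origin at its centre.
- fuse_box: Fixed grey steel box without lid, 220 mm (x) by 300 mm (y), walls 80 mm high; origin at the centre of its underside. The three fuses lie along its x, 60 mm apart along its y, centred 20 mm to the -x side of the origin. Barriers 27 mm high stand between them; nothing inside is higher than the walls.
- multimeter: Yellow multimeter lying on the bench, 75 x 145 x 34 mm; bystander.
- screwdriver: Screwdriver lying on the bench; bystander.
- fuse_carton: Small white and red carton, 65 x 130 x 28 mm; bystander.
- tape_roll: Roll of black tape lying flat, 68 mm across, 19 mm high; bystander.
- mug: White mug, 80 mm across, 92 mm high; bystander.
Things that resemble listed ones, but are neither listed nor needed, are in the scene too. Of the things shaped like the tongs, the orange one is meant.

How it is judged:
On the way, in this order (a step that is already met when the one before it is completed fails the run):
1. the tongs are lifted clear of their stand in the gripper (height (world z) of tongs_pin above 0.145 m and contact force between the fingers and tongs above 1 N), for 0.2 s.
2. the tongs' jaws are closed on the blown fuse while it is still seated in its clips (contact force between tongs and fuse_blown above 2 N and distance of fuse_blown from where it was at the start of the episode below 0.01 m and distance between tongs_jaws and fuse_blown below 0.022 m and value of joint tongs_half_a above 0.13 rad), for 0.1 s.
At the end, for the whole second after the job is handed in: Blown fuse in the closed tongs (within 22 mm of jaw middle, angle over 0.13 rad), tongs squeezed by the fingers, fuse centre over 150 mm above the bench, under 40 mm/s, not touched by robot; neither fuse nor tongs touches box or stand; good fuses moved under 6 mm (height (world z) of fuse_blown above 0.15 m and contact force between tongs and fuse_blown above 1 N and distance between tongs_jaws and fuse_blown below 0.022 m and value of joint tongs_half_a above 0.13 rad and contact force between the fingers and tongs above 1 N and contact force between each of the arm, the fingers and fuse_blown below 0.2 N and contact force between each of fuse_box, tongs_stand and fuse_blown below 0.1 N and contact force between each of fuse_box, tongs_stand and tongs below 0.1 N and linear speed of fuse_blown below 0.04 m/s and distance of each of fuse_good_a, fuse_good_b from where it was at the start of the episode below 0.006 m); the arm keeps its last pose, push and grip.
It fails at once if the robot touches the blown fuse with anything but the tongs (contact force between any of the arm, the fingers and fuse_blown above 1 N).
It fails at once if the robot touches a good fuse (contact force between any of the arm, the fingers and fuse_good_a above 1 N or contact force between any of the arm, the fingers and fuse_good_b above 1 N).
It fails at once if a good fuse is pulled or knocked out of its seat (distance of any of fuse_good_a, fuse_good_b from where it was at the start of the episode above 0.01 m).
It fails at once if a bystander on the bench is pushed about (more than 25 mm) (distance of any of multimeter, screwdriver, fuse_carton, tape_roll, mug from where it was at the start of the episode above 0.025 m).
It also fails if it takes over 35 s, if anything falls off the work surface, if the arm or the gripper's body presses on something with over 40 N, if the wrist force passes 120 N, or if a joint passes its speed limit or range.

## Working session

There is one attempt and no reset: what is moved stays moved. The work goes in short steps, Python scripts to look and compute and a shell command to move; the robot and the scene stay as the last step left them, time stands still between calls to the robot, and variables do not carry over. Pictures are saved under pics/ and viewed, and the job is handed in when it is done.

```bash
mkdir -p pics; ls
python3 - <<'E'
from workcell import sensors,cams,manip
import cv2
o=sensors.get_obs();print(o)
for n in ["side","top","wrist"]:
    p,d=cams.camera(n);cv2.imwrite(f"pics/{n}0.png",p[:,:,::-1])
    import numpy as np; np.savez(f"{n}0.npz",p=p,d=d,**cams.camera_model(n))
    print(n,cams.camera_model(n))
print(manip.tip_reach)
E
```

```text
pics
{'clock': 0.0, 'joint_pos': array([ 1.31039742,  0.33285155, -0.06469712,  1.46095673,  0.02161188,
        1.34990388, -0.08850004]), 'joint_velocities': array([-1.66642292e-03,  1.03793154e-03,  1.22776195e-03, -9.41015910e-05,
        7.94400179e-04, -3.27499976e-04, -5.75251483e-05]), 'tau': array([ 2.91920160e-04, -6.25448799e+01,  4.91072936e-02, -3.91615713e+01,
        1.61736365e-02,  9.65731888e-03,  1.17741115e-05]), 'position': array([ 0.1471337 , -0.60706792,  0.24952125]), 'ee_rot': array([ 9.92938277e-01,  1.18629980e-01, -1.23990365e-04, -7.00909988e-04]), 'ft_force': array([ 1.09773917, -0.2745971 ,  0.63831979]), 'torque': array([ 0.00482048, -0.02056571, -0.04547021]), 'grip_width': 1.0029380565393486}
side {'intrinsics': array([[455.07152725,   0.        , 324.86962904],
       [  0.        , 455.07152725, 198.84356562],
       [  0.        ,   0.        ,   1.        ]]), 'view': array([[-0.87978132, -0.47511081,  0.01595462,  0.50914442],
       [-0.25213647,  0.43791286, -0.86293657,  0.20393946],
       [ 0.40300376, -0.76321822, -0.50506031,  1.21437222]
[... 324 characters left out ...]
937,  0.02778226, -0.10476024,  0.52488678],
       [ 0.10493314,  0.0048365 , -0.99446752,  1.14680326],
       [ 0.        ,  0.        ,  0.        ,  1.        ]])}
wrist {'intrinsics': array([[309.70691629,   0.        , 319.25085626],
       [  0.        , 309.70691629, 200.81383953],
       [  0.        ,   0.        ,   1.        ]]), 'view': array([[ 2.36447385e-01, -9.71644137e-01, -5.52372952e-04,
        -6.23996572e-01],
       [-9.24574912e-01, -2.25167920e-01,  3.07344499e-01,
        -4.14595114e-02],
       [-2.98753857e-01, -7.21600929e-02, -9.51598158e-01,
         3.79335415e-01],
       [ 0.00000000e+00,  0.00000000e+00,  0.00000000e+00,
         1.00000000e+00]])}
0.019
```

View pics/top0.png

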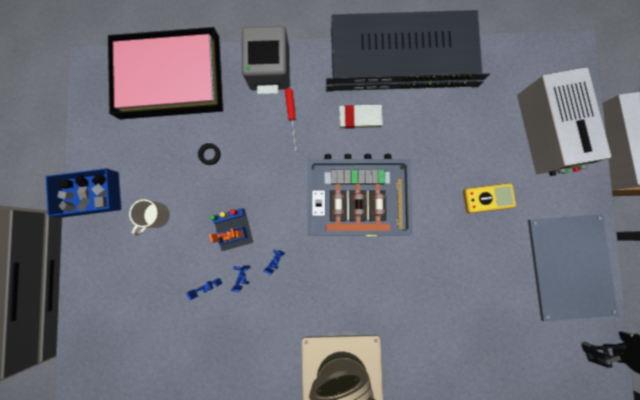

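View pics/side0.png

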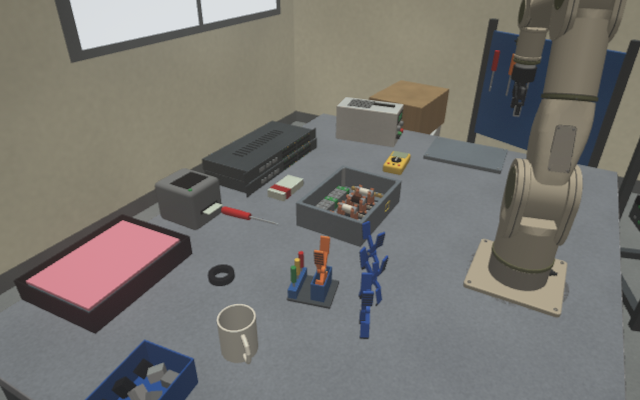

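View pics/wrist0.png

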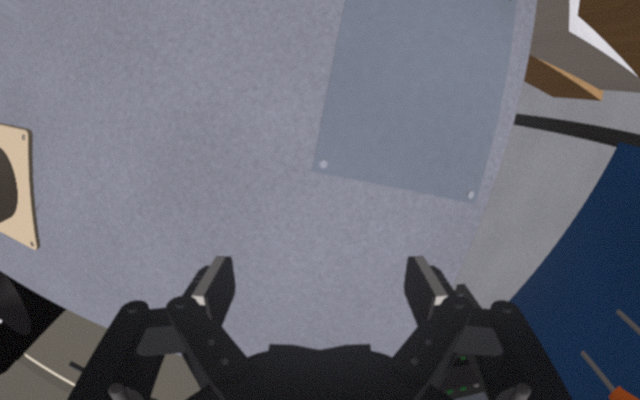

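Run:
```python
import cv2,numpy as np
t=cv2.imread('pics/top0.png');s=cv2.imread('pics/side0.png')
a=cv2.resize(t[190:270,180:300],(600,400),interpolation=cv2.INTER_CUBIC)
b=cv2.resize(t[150:245,300:420],(505,400),interpolation=cv2.INTER_CUBIC)
c=cv2.resize(s[225:315,270:405],(600,400),interpolation=cv2.INTER_CUBIC)
d=cv2.resize(s[160:245,290:410],(565,400),interpolation=cv2.INTER_CUBIC)
cv2.imwrite('pics/c1.png',cv2.resize(np.vstack([a,c]),(450,600)));
cv2.imwrite('pics/c2.png',b);cv2.imwrite('pics/c3.png',d)
```

```text
(no output)
```

View pics/c1.png

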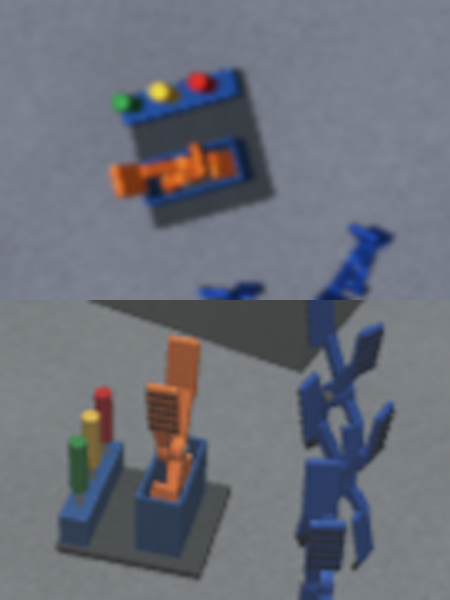

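View pics/c2.png

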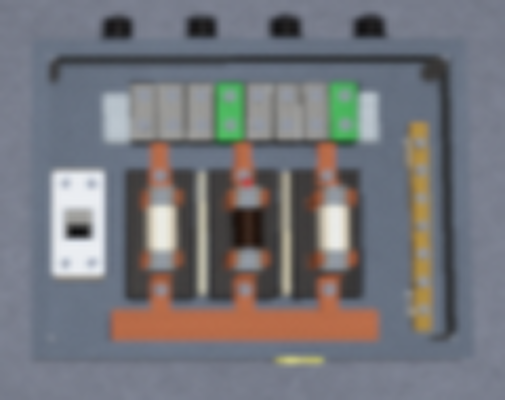

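View pics/c3.png

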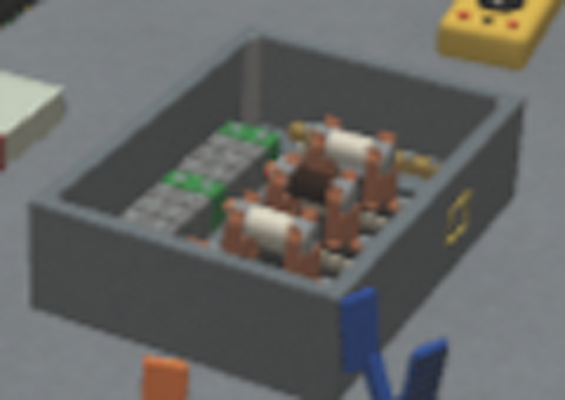

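```bash
cat > h.py <<'E'
import numpy as np,cv2
def cloud(f):
    z=np.load(f); K=z['intrinsics'];V=z['view'];d=z['d'];p=z['p']
    v,u=np.indices(d.shape)
    c=np.stack([(u-K[0,2])/K[0,0]*d,(v-K[1,2])/K[1,1]*d,d],-1)
    w=(c-V[:3,3])@V[:3,:3]
    return p,d,w
E
python3 - <<'E'
from h import *
for n in ['top','side']:
    p,d,w=cloud(f'{n}0.npz'); hsv=cv2.cvtColor(p,cv2.COLOR_RGB2HSV).astype(int)
    H,S,Vv=hsv[...,0],hsv[...,1],hsv[...,2]
    v,u=np.indices(d.shape)
    reg=(w[...,0]>0.2)&(w[...,0]<.7)&(w[...,1]>0.1)&(w[...,1]<.5)&(d>0)
    def show(name,m):
        q=w[m]; print(n,name,len(q)); 
        if len(q)<3:return
        mu=q.mean(0); e,E=np.linalg.eigh(np.cov(q[:,:2].T)); r=cv2.minAreaRect(q[:,:2].astype(np.float32)*1000)
        print('  mean',mu.round(4),'z',q[:,2].min().round(3),q[:,2].max().round(3),'maj yaw',np.degrees(np.arctan2(E[1,1],E[0,1])).round(1),'rect',np.round(r[0],1),np.round(r[1],1),round(r[2],1))
    show('orange',reg&(H>4)&(H<16)&(S>150)&(Vv>120)&(w[...,2]>.03))
    for lo,hi in[(.14,.2),(.115,.14),(.09,.115)]:show(f'orange{lo}',reg&(H>4)&(H<16)&(S>150)&(w[...,2]>lo)&(w[...,2]<hi))
    blue=reg&(H>105)&(H<125)&(S>150)
    show('rim',blue&(w[...,2]>.05)&(w[...,2]<.064)&(w[...,0]>.36))
    show('bluetongs',blue&(w[...,0]<.36))
    show('drivers',reg&(w[...,2]>.08)&(w[...,2]<.1)&(S>150)&((H<3)|(H>172)|((H>20)&(H<80))))
    box=(w[...,0]>.3)&(w[...,0]<.7)&(w[...,1]>-.25)&(w[...,1]<.15)&(d>0)
    show('boxrim',box&(w[...,2]>.073)&(w[...,2]<.09)&(S<110))
    if n=='top':
        for (a,b) in[(338,205),(359,205),(379,205)]:print(w[b,a],p[b,a])
        k=reg&(w[...,2]>.005)&(w[...,2]<.012)&(w[...,0]>.35)
        show('base',k)
E
```

```text
top orange 165
  mean [0.4208 0.312  0.104 ] z 0.03 0.157 maj yaw 101.2 rect [421.6 312.7] [22.9 65.2] 11.8
top orange0.14 52
  mean [0.4194 0.3139 0.1509] z 0.141 0.157 maj yaw 104.1 rect [421.4 312.6] [22.9 65.2] 12.2
top orange0.115 38
  mean [0.4166 0.328  0.126 ] z 0.115 0.14 maj yaw 96.6 rect [418.  309.9] [19.2 56.2] 7.9
top orange0.09 35
  mean [0.4206 0.316  0.1024] z 0.09 0.114 maj yaw 83.9 rect [420.7 314.3] [39.1 11.4] 88.5
top rim 51
  mean [0.4157 0.2944 0.0571] z 0.05 0.064 maj yaw 84.5 rect [403.9 269.1] [200.   65.9] 68.1
top bluetongs 470
  mean [0.3006 0.2912 0.0968] z -0.003 0.151 maj yaw 108.0 rect [301.9 281.8] [ 59.3 258.5] 24.9
top drivers 43
  mean [0.4808 0.3224 0.0921] z 0.08 0.096 maj yaw 103.9 rect [480.9 325.5] [10.5 69.7] 12.6
top boxrim 1409
  mean [ 0.5207 -0.068   0.0811] z 0.075 0.089 maj yaw 87.7 rect [522.3 -66.2] [299.2 218.2] 88.5
[ 0.49917547 -0.00319353  0.06721959] [234 234 227]
[ 0.49768641 -0.06443046  0.06474551] [54 35 27]
[ 0.4960019  -0.1224969   0.06556165] [234 235 231]
top base 796
  mean [0.4701 0.3061 0.0075] z 0.005 0.012 maj yaw 173.7 rect [524.7 300.1] [397.9 346.7] 89.8
side orange 285
  mean [0.4193 0.3086 0.1058] z 0.031 0.154 maj yaw 106.9 rect [444.9 323.5] [75.3 62.3] 16.0
side orange0.14 62
  mean [0.4207 0.3069 0.1481] z 0.141 0.154 maj yaw 107.5 rect [418.6 316. ] [18.5 62.3] 16.0
side orange0.115 79
  mean [0.4244 0.2922 0.1267] z 0.115 0.14 maj yaw 138.2 rect [419.4 313.3] [18.8 53.6] 13.5
side orange0.09 36
  mean [0.4172 0.3025 0.1043] z 0.09 0.115 maj yaw 109.5 rect [412.1 313.7] [ 9.9 47.4] 25.8
side rim 0
side bluetongs 177
  mean [0.2962 0.3002 0.0885] z 0.018 0.148 maj yaw 109.6 rect [300.6 285.1] [ 56.3 260.9] 26.1
side drivers 18
  mean [0.4836 0.312  0.0922] z 0.088 0.094 maj yaw 103.8 rect [482.2 317.1] [ 8.4 35.5] 15.0
side boxrim 931
  mean [ 0.5108 -0.0323  0.0802] z 0.073 0.086 maj yaw 88.6 rect [523.1 -63. ] [310.5 225.2] 87.9
```

```bash
python3 -m jog '[[[0.03,0.03,0.04],[0,0,0],100],[[0.045,0.04,0.015],[0,0,0],100],[[0.045,0.04,0.01],[0,0,0],100],[[0.045,0.04,0],[0,0,0],100],[[0.045,0.04,0],[0,0,0],100]]' 20
python3 -m jog '[[[0.045,0.04,0.005],[0,0,0],100],[[0.04,0.045,0],[0,0,0],100],[[0.03,0.053,0],[0,0,0],100],[[0.01,0.06,0],[0,0,0],100],[[0,0.06,0],[0,0,0],100]]'
```

```text
clock: 0.78
position: [0.3571, -0.4134, 0.3146]
ee_rot: [0.994, 0.114, -0.001, -0.002]
ft_force: [1.4, -0.9, -0.3]
grip_width: 1.001
clock: 1.4
position: [0.4867, -0.1466, 0.3181]
ee_rot: [0.993, 0.114, -0.002, -0.003]
ft_force: [1.4, 0.8, -0.3]
grip_width: 1.003
```

```bash
python3 - <<'E'
from workcell import sensors,cams
import cv2,numpy as np
m=cams.camera_model("wrist");p,d=cams.camera("wrist");np.savez("w1.npz",p=p,d=d,**m)
cv2.imwrite("pics/w1.png",p[:,:,::-1])
E
python3 -m jog '[[[0,0.06,0],[0,0,0],100],[[0,0.06,0],[0,0,0],100],[[0,0.06,0],[0,0,0],100],[[-0.01,0.06,0],[0,0,0],100],[[-0.015,0.06,0],[0,0,0],100]]'
```

```text
clock: 2.08
position: [0.4607, 0.1576, 0.3181]
ee_rot: [0.993, 0.116, -0.001, -0.003]
ft_force: [1.7, -0.4, -0.4]
grip_width: 1.003
```

View pics/w1.png

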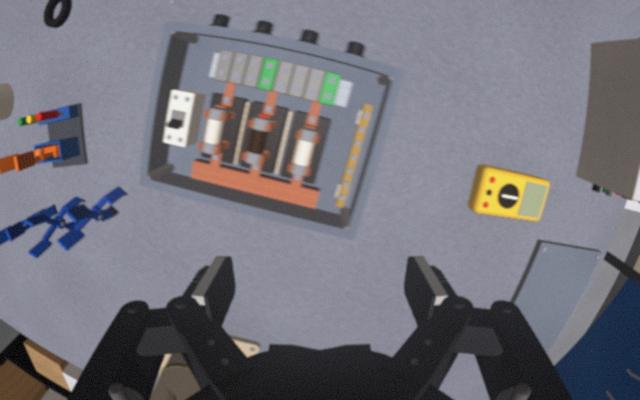

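```bash
python3 -m jog '[[[-0.04,0.045,0],[0,0,0],100],[[-0.04,0.045,0],[0,0,0],100],[[-0.03,0.04,0],[0,0,0],100],[[0,0,0],[0,0,0],100],[[0,0,0],[0,0,0],100]]'
cat >> h.py <<'E'
def wcloud(f):
    z=np.load(f); K=z['intrinsics'];V=z['view'];d=z['d'];p=z['p']
    v,u=np.indices(d.shape)
    a=(u-K[0,2])/K[0,0];b=(v-K[1,2])/K[1,1];th=np.hypot(a,b)+1e-9
    t=np.tan(th)/th
    c=np.stack([a*t*d,b*t*d,d],-1)
    w=(c-V[:3,3])@V[:3,:3]
    return p,d,w
E
python3 - <<'E'
from workcell import sensors,cams
import cv2,numpy as np
o=sensors.get_obs();print(o['position'],o['joint_pos'])
m=cams.camera_model("wrist");p,d=cams.camera("wrist");np.savez("w2.npz",p=p,d=d,**m)
cv2.imwrite("pics/w2.png",p[:,:,::-1])
from h import *
p,d,w=wcloud('w1.npz')
for u,v in[(258,142),(214,137),(306,149)]:print(w[v,u],p[v,u])
k=(w[...,2]>.074)&(w[...,2]<.088)&(w[...,0]>.35)&(w[...,0]<.68)&(w[...,1]>-.25)&(w[...,1]<.12)&(d>0)
print(k.sum(),cv2.minAreaRect((w[k][:,:2]*1000).astype(np.float32)))
E
```

```text
clock: 2.7
position: [0.3449, 0.2947, 0.3179]
ee_rot: [0.993, 0.12, -0.001, -0.003]
ft_force: [-0.1, 0.1, -0.2]
grip_width: 1.0
[0.34493325 0.29465911 0.31786182] [ 0.19701221 -0.05855858 -0.94129231  1.73883207 -0.05397131  1.43503612
 -2.06572278]
[ 0.5001336  -0.06415614  0.06632629] [78 59 50]
[ 0.49510089 -0.00641759  0.06568292] [233 225 214]
[ 0.50442153 -0.12396771  0.06694459] [240 234 226]
7393 ((520.2074584960938, -63.5447998046875), (301.543212890625, 221.43128967285156), 88.61529541015625)
```

View pics/w2.png

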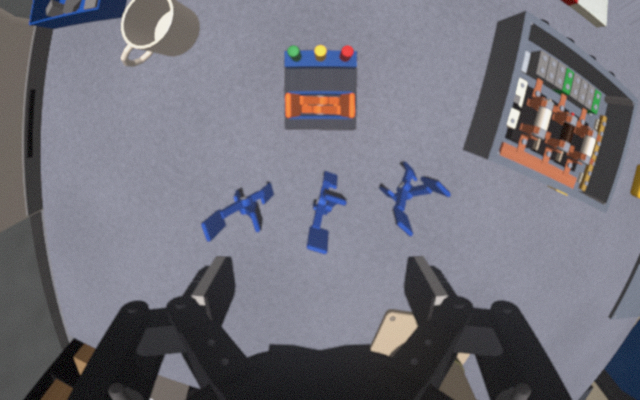

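Run:
```python
from h import *
p,d,w=wcloud('w2.npz');hsv=cv2.cvtColor(p,cv2.COLOR_RGB2HSV).astype(int);H,S,V=[hsv[...,i] for i in range(3)]
reg=(w[...,0]>0.36)&(w[...,0]<.55)&(w[...,1]>0.2)&(w[...,1]<.42)&(d>0)
o=reg&(H>4)&(H<16)&(S>150)
for lo,hi in[(.146,.16),(.13,.16),(.1,.13),(.05,.16)]:
    q=w[o&(w[...,2]>lo)&(w[...,2]<hi)];print(lo,len(q),q.mean(0).round(4),cv2.minAreaRect((q[:,:2]*1000).astype(np.float32)))
b=reg&(H>105)&(H<125)&(S>140)&(w[...,2]>.052)&(w[...,2]<.064);q=w[b]
v,u=np.nonzero(b)
q=q[q[:,0]<.45];print('rim',len(q),q.mean(0),cv2.minAreaRect((q[:,:2]*1000).astype(np.float32)))
k=reg&(w[...,2]>.004)&(w[...,2]<.012);q=w[k];print('base',len(q),cv2.minAreaRect((q[:,:2]*1000).astype(np.float32)))
for u,v in [(293,51),(320,50),(346,51)]:print(w[v,u])
cv2.imwrite('pics/w2c.png',cv2.resize(p[30:140,260:380,::-1],(600,550),interpolation=cv2.INTER_CUBIC))
```

```text
0.146 323 [0.4194 0.3141 0.1523] ((419.7765808105469, 314.5363464355469), (21.644763946533203, 63.74481201171875), 13.909358024597168)
0.13 471 [0.4197 0.313  0.1479] ((419.7765808105469, 314.5363464355469), (21.644763946533203, 63.74481201171875), 13.909358024597168)
0.1 345 [0.419  0.3159 0.1152] ((419.104248046875, 314.61260986328125), (18.75570297241211, 46.87242126464844), 13.76071834564209)
0.05 1196 [0.4194 0.3142 0.1161] ((419.7765808105469, 314.5363464355469), (21.644763946533203, 63.74481201171875), 13.909358024597168)
rim 140 [0.41921089 0.31604573 0.05801503] ((419.2648010253906, 315.0040588378906), (31.301864624023438, 54.79115295410156), 13.889787673950195)
base 2736 ((428.43243408203125, 316.8427734375), (88.19822692871094, 100.65457916259766), 13.967984199523926)
[0.47167436 0.35778943 0.09330729]
[0.4793284  0.32908823 0.09437192]
[0.48574629 0.30118785 0.09259147]
```

View pics/w2c.png

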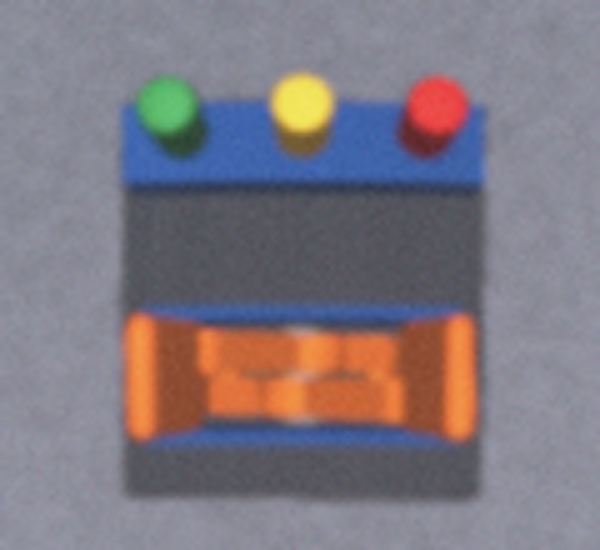

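```bash
python3 -m jog '[[[0.04,0.01,0],[0,0,0],100],[[0.035,0.01,0],[0,0,0],100],[[0,0,-0.03],[0,0,0],100],[[0,0,-0.04],[0,0,0],100],[[0,0,0],[0,0,0],100]]'
```

```text
clock: 3.38
position: [0.428, 0.3089, 0.2451]
ee_rot: [0.993, 0.114, -0.001, -0.003]
ft_force: [0.6, 0.1, 0.7]
grip_width: 0.999
```

```bash
python3 -m jog '[[[-0.008,0.0055,0],[0,0,0.014],100],[[0,0,0],[0,0,0],100],[[0,0,0],[0,0,0],100]]'
python3 - <<'E'
from workcell import sensors,cams
import cv2,numpy as np
o=sensors.get_obs();print(o['position'],o['ee_rot'])
m=cams.camera_model("wrist");p,d=cams.camera("wrist");np.savez("w3.npz",p=p,d=d,**m)
cv2.imwrite("pics/w3.png",p[:,:,::-1])
from h import *
p,d,w=wcloud('w3.npz');hsv=cv2.cvtColor(p,cv2.COLOR_RGB2HSV).astype(int);H,S,V=[hsv[...,i] for i in range(3)]
reg=(w[...,0]>0.36)&(w[...,0]<.55)&(w[...,1]>0.2)&(w[...,1]<.42)&(d>0)
o=reg&(H>4)&(H<16)&(S>150)
for lo,hi in[(.146,.16),(.13,.16)]:
    q=w[o&(w[...,2]>lo)&(w[...,2]<hi)];print(lo,len(q),q.mean(0).round(4),cv2.minAreaRect((q[:,:2]*1000).astype(np.float32)))
E
```

```text
clock: 3.75
position: [0.421, 0.315, 0.2488]
ee_rot: [0.993, 0.121, 0.001, -0.003]
ft_force: [0.3, -0.4, -0.3]
grip_width: 1.003
[0.42103806 0.31495557 0.24881553] [ 9.92679267e-01  1.20733183e-01  8.48090283e-04 -3.26382320e-03]
0.146 452 [0.421  0.3151 0.1521] ((420.4220886230469, 314.5936279296875), (22.536230087280273, 63.31258773803711), 14.357723236083984)
0.13 743 [0.4218 0.3148 0.1468] ((420.4220886230469, 314.5936279296875), (22.536230087280273, 63.31258773803711), 14.357723236083984)
```

View pics/w3.png

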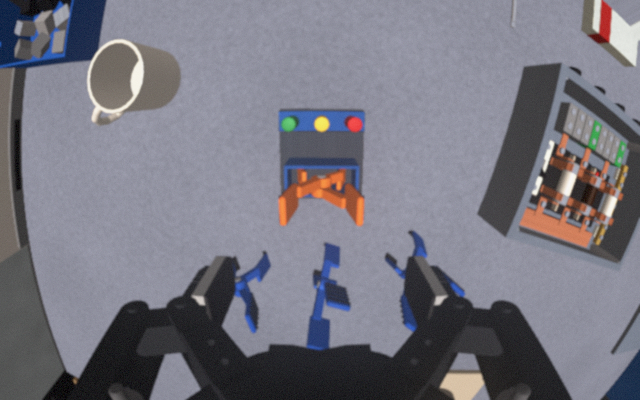

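```bash
python3 -m jog '[[[-0.0005,0,-0.04],[0,0,0],100],[[0,0,-0.04],[0,0,0],100],[[0,0,-0.02],[0,0,0],100],[[0,0,-0.008],[0,0,0],100],[[0,0,0],[0,0,0],100]]'
```

```text
clock: 4.42
position: [0.4222, 0.3159, 0.1413]
ee_rot: [0.993, 0.12, 0.004, -0.004]
ft_force: [-0.0, 1.0, 0.6]
grip_width: 1.003
```

```bash
python3 -m jog '[[[-0.0015,-0.001,-0.005],[0,0,0],85],[[0,0,0],[0,0,0],78],[[0,0,0],[0,0,0],72],[[0,0,0],[0,0,0],68],[[0,0,0],[0,0,0],68]]' 20
python3 - <<'E'
from workcell import sensors,cams
import cv2,numpy as np
p,d=cams.camera("side");print(sensors.get_obs()['position'])
q,d=cams.camera("wrist")
cv2.imwrite("pics/s4.png",np.hstack([cv2.resize(p[200:310,260:400,::-1],None,fx=3,fy=3),cv2.resize(q[90:350,170:470,::-1],(380,330))]))
E
```

```text
clock: 5.05
position: [0.4237, 0.3184, 0.1421]
ee_rot: [0.993, 0.12, 0.009, -0.007]
ft_force: [0.5, -1.2, -1.2]
grip_width: 0.683
[0.42367594 0.31834474 0.14201156]
```

View pics/s4.png

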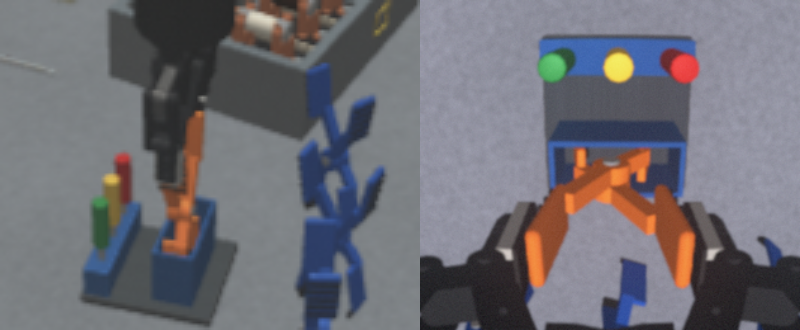

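```bash
cat >> h.py <<'E'
from scipy.spatial.transform import Rotation as R
def err(yawdeg,pos=None):
    from workcell import sensors
    o=sensors.get_obs();a=np.radians(yawdeg)/2
    T=R.from_quat([np.cos(a),np.sin(a),0,0]);r=R.from_quat(o['ee_rot'])
    print('clk',o['clock'],'pos',o['position'].round(4),'turn needed',(T*r.inv()).as_rotvec().round(4),'grip',round(o['grip_width'],3),'f',o['ft_force'].round(1))
    print(' joints',o['joint_pos'].round(2),'jv',o['joint_velocities'].round(3))
    if pos is not None: print(' shift',(np.array(pos)-o['position']).round(4))
E
python3 -c "
from h import *
err(13.9,[.4205,.3145,.136])"
```

```text
clk 5.15 pos [0.4236 0.3181 0.1417] turn needed [-0.0151  0.0153  0.0014] grip 0.682 f [0.4 0.3 1.3]
 joints [ 0.07  0.34 -0.93  1.82  0.3   1.11 -2.29] jv [ 0.001  0.005  0.003  0.007 -0.    -0.001  0.001]
 shift [-0.0031 -0.0036 -0.0057]
```

```bash
python3 -m jog '[[[0,0,0],[0,0,0],85],[[-0.003,-0.0035,-0.005],[-0.015,0.015,0],85],[[0,0,0],[0,0,0],85]]' 20;python3 -c "
from h import *
err(13.9,[.4205,.3145,.136])"
```

```text
clock: 5.52
position: [0.4202, 0.3137, 0.1358]
ee_rot: [0.993, 0.12, -0.001, 0.001]
ft_force: [0.3, 0.1, -0.0]
grip_width: 0.85
clk 5.525 pos [0.4202 0.3137 0.1358] turn needed [ 0.002  -0.0016  0.0018] grip 0.85 f [ 0.3  0.1 -0. ]
 joints [ 0.07  0.35 -0.92  1.82  0.31  1.12 -2.29] jv [ 0.001 -0.007 -0.005 -0.007 -0.002 -0.004  0.002]
 shift [0.0003 0.0008 0.0002]
```

```bash
python3 -m jog '[[[0,0,0],[0,0,0],67],[[0,0,0],[0,0,0],67],[[0,0,0],[0,0,0],67]]' 20;python3 -c "
from h import *
err(13.9,[.4205,.3145,.136])"
```

```text
clock: 5.9
position: [0.4219, 0.3152, 0.1383]
ee_rot: [0.993, 0.12, 0.001, -0.0]
ft_force: [0.2, -1.6, -0.5]
grip_width: 0.672
clk 5.9 pos [0.4219 0.3152 0.1383] turn needed [-0.0004  0.0027  0.0018] grip 0.672 f [ 0.2 -1.6 -0.5]
 joints [ 0.07  0.35 -0.92  1.82  0.31  1.12 -2.29] jv [-0.002 -0.003  0.002 -0.005  0.    -0.001 -0.   ]
 shift [-0.0014 -0.0007 -0.0023]
```

```bash
python3 -m jog '[[[-0.001,0,0.01],[0,0,0],67],[[0,0,0.02],[0,0,0],67],[[0,0,0.025],[0,0,0],67],[[0,0,0.025],[0,0,0],67],[[0,0,0],[0,0,0],67]]';python3 -c "
from h import *
err(13.9)
from workcell import cams
p,d=cams.camera('side')
q,d=cams.camera('wrist')
cv2.imwrite('pics/s5.png',np.hstack([cv2.resize(p[170:310,260:400,::-1],None,fx=3,fy=3),cv2.resize(q[90:350,170:470,::-1],(380,420))]))
"
```

```text
clock: 6.52
position: [0.42, 0.3157, 0.2245]
ee_rot: [0.993, 0.121, 0.002, -0.0]
ft_force: [-0.7, -0.1, -0.7]
grip_width: 0.665
clk 6.525 pos [0.42   0.3157 0.2245] turn needed [-0.0013  0.0029  0.0005] grip 0.665 f [-0.7 -0.1 -0.7]
 joints [ 0.12  0.25 -0.96  1.72  0.21  1.28 -2.22] jv [-0.002  0.008  0.007  0.032 -0.    -0.003 -0.001]
```

View pics/s5.png

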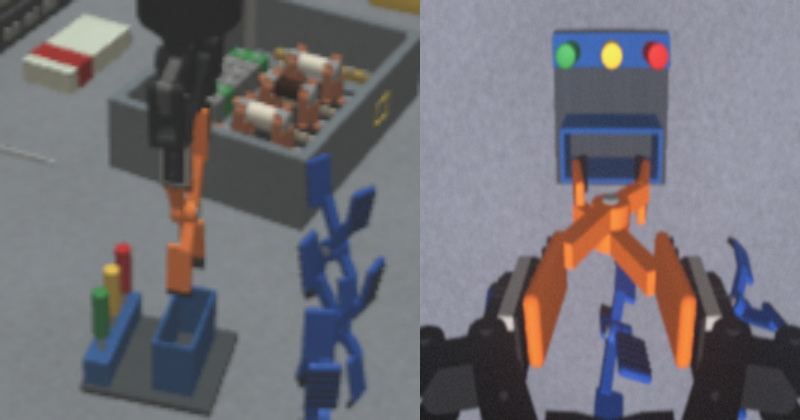

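```bash
python3 -m jog '[[[0,0,0.03],[0,0,0],67],[[0,-0.01,0.035],[0,0,0],67],[[0.002,-0.03,0.005],[0,0,-0.02],67],[[0.002,-0.035,0],[0,0,-0.03],67],[[0.002,-0.035,0],[0,0,-0.03],67]]'
python3 -m jog '[[[0.002,-0.035,0],[0,0,-0.03],67],[[0.002,-0.035,0],[0,0,-0.03],67],[[0,-0.035,0],[0,0,-0.03],67],[[0,-0.035,0],[0,0,-0.03],67],[[0,-0.035,0],[0,0,-0.03],67]]'
python3 -c "
from h import *
err(-1.4,[.43,-.064,.29])"
```

```text
clock: 7.25
position: [0.4224, 0.2029, 0.2895]
ee_rot: [0.997, 0.083, -0.004, 0.0]
ft_force: [0.3, -0.0, -1.3]
grip_width: 0.667
clock: 7.88
position: [0.4237, 0.0211, 0.2853]
ee_rot: [1.0, 0.005, -0.008, 0.0]
ft_force: [0.8, 0.1, -1.4]
grip_width: 0.671
clk 7.875 pos [0.4237 0.0211 0.2853] turn needed [-0.0001 -0.0152 -0.0344] grip 0.671 f [ 0.8  0.1 -1.4]
 joints [ 0.57 -0.11 -0.66  1.85 -0.07  1.39 -1.64] jv [ 0.288 -0.06   0.375  0.081 -0.004  0.002  0.417]
 shift [ 0.0063 -0.0851  0.0047]
```

```bash
python3 -m jog '[[[0.002,-0.035,0.003],[0,-0.01,-0.02],67],[[0.002,-0.03,0.003],[0,-0.005,-0.01],67],[[0.001,-0.01,0],[0,0,0],67],[[0,0,0],[0,0,0],67],[[0,0,0],[0,0,0],67]]'
python3 - <<'E'
from h import *
from workcell import cams
err(-1.4,[.43,-.064,.29])
m=cams.camera_model("wrist");p,d=cams.camera("wrist");np.savez("w5.npz",p=p,d=d,**m)
cv2.imwrite("pics/w5.png",p[:,:,::-1])
E
```

```text
clock: 8.5
position: [0.4266, -0.0569, 0.2875]
ee_rot: [1.0, -0.012, -0.003, -0.001]
ft_force: [0.6, 1.0, -1.5]
grip_width: 0.674
clk 8.5 pos [ 0.4266 -0.0569  0.2875] turn needed [-0.0019 -0.0067 -0.0008] grip 0.674 f [ 0.6  1.  -1.5]
 joints [ 0.64 -0.1  -0.57  1.85 -0.06  1.38 -1.5 ] jv [-0.005  0.003 -0.003  0.001  0.    -0.001 -0.003]
 shift [ 0.0034 -0.0071  0.0025]
```

View pics/w5.png

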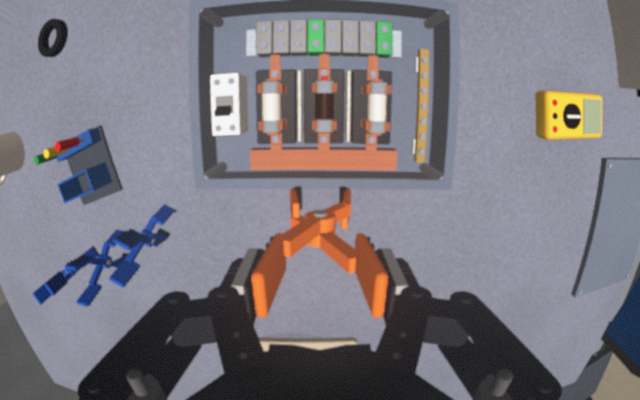

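```bash
cat >> h.py <<'E'
def fuse(f,ctr=(.501,-.064)):
    p,d,w=wcloud(f);hsv=cv2.cvtColor(p,cv2.COLOR_RGB2HSV).astype(int);H,S,V=[hsv[...,i] for i in range(3)]
    k=(abs(w[...,0]-ctr[0])<.03)&(abs(w[...,1]-ctr[1])<.014)&(d>0)&(w[...,2]>.05)&(w[...,2]<.075)
    q=w[k&(w[...,2]>.062)]; print('fuse top pts',len(q),q.mean(0).round(4),'rng x',np.percentile(q[:,0],[2,98]).round(4),'y',np.percentile(q[:,1],[2,98]).round(4))
    dk=k&(p.max(-1)<95)&(H<20)
    q=w[dk]; print('dark',len(q),q.mean(0).round(4),'x',np.percentile(q[:,0],[2,50,98]).round(4),'y',np.percentile(q[:,1],[2,50,98]).round(4),'z',np.percentile(q[:,2],[2,50,98]).round(4))
    for c in ((ctr[0],ctr[1]+.06),(ctr[0],ctr[1]-.06)):
        q=w[(abs(w[...,0]-c[0])<.03)&(abs(w[...,1]-c[1])<.014)&(V>190)&(S<60)&(w[...,2]>.055)];print('white',len(q),q.mean(0).round(4),'x',np.percentile(q[:,0],[2,50,98]).round(4),'y',np.percentile(q[:,1],[2,50,98]).round(4))
def tong(f,pos,yaw):
    p,d,w=wcloud(f);hsv=cv2.cvtColor(p,cv2.COLOR_RGB2HSV).astype(int);H,S,V=[hsv[...,i] for i in range(3)]
    o=(H>4)&(H<16)&(S>170)&(V>110)&(d>0)
    a=np.radians(yaw);X=np.array([np.cos(a),np.sin(a)]);Y=np.array([-X[1],X[0]])
    r=w-np.array(pos)
    x=r[...,:2]@X;y=r[...,:2]@Y;z=r[...,2]
    o&=(abs(x)<.03)&(abs(y)<.05)&(z>-.15)
    for lo in np.arange(-.14,.03,.01):
        k=o&(z>=lo)&(z<lo+.01)
        if k.sum()>5:print(lo.round(3),k.sum(),'x',np.percentile(x[k],[2,98]).round(4),'y',np.percentile(y[k],[2,98]).round(4))
E
python3 -c "
from h import *
fuse('w5.npz');tong('w5.npz',[.4266,-.0569,.2875],-1.4)"
```

```text
fuse top pts 967 [ 0.5009 -0.0632  0.0657] rng x [0.4735 0.5284] y [-0.0748 -0.0518]
dark 464 [ 0.5003 -0.0632  0.0644] x [0.487  0.5004 0.5137] y [-0.0734 -0.0632 -0.0532] z [0.0593 0.0648 0.0675]
white 445 [ 0.5018 -0.004   0.0651] x [0.4867 0.5018 0.517 ] y [-0.0122 -0.0042  0.0052]
white 452 [ 0.4989 -0.1223  0.0652] x [0.4835 0.499  0.5139] y [-0.1318 -0.1219 -0.1137]
-0.1 6 x [0.0082 0.0089] y [-0.0212 -0.0188]
-0.09 202 x [-0.0088  0.0086] y [-0.0204  0.0201]
-0.08 178 x [-0.0058  0.0087] y [-0.019   0.0189]
-0.07 39 x [0.001 0.009] y [-0.0121 -0.0033]
-0.06 357 x [-0.0085  0.0089] y [-0.009   0.0068]
-0.05 293 x [-0.0082  0.0091] y [-0.0095  0.0127]
-0.04 297 x [-0.0085  0.0093] y [-0.0146  0.011 ]
-0.03 471 x [-0.0082  0.0093] y [-0.019   0.0188]
-0.02 143 x [-0.0079  0.0115] y [-0.0214  0.0217]
-0.01 92 x [-0.0058  0.0119] y [-0.0228  0.0229]
0.0 193 x [-0.0062  0.012 ] y [-0.0239  0.0244]
0.01 1348 x [-0.0087  0.012 ] y [-0.0277  0.0282]
```

```bash
python3 -m jog '[[[0.03,-0.003,0],[0,-0.007,0],67],[[0.03,-0.003,0],[0,0,0],67],[[0.012,0,0],[0,0,0],67],[[0,0,0],[0,0,0],67],[[0,0,0],[0,0,0],67]]'
python3 - <<'E'
from h import *
from workcell import cams,sensors
err(-1.4,[.5003,-.0632,.25])
pos=sensors.get_obs()['position']
m=cams.camera_model("wrist");p,d=cams.camera("wrist");np.savez("w6.npz",p=p,d=d,**m)
cv2.imwrite("pics/w6.png",p[:,:,::-1])
fuse('w6.npz',(.5003,-.0632));tong('w6.npz',pos,-1.4)
p,d,w=wcloud('w6.npz');hsv=cv2.cvtColor(p,cv2.COLOR_RGB2HSV).astype(int);H,S,V=[hsv[...,i] for i in range(3)]
o=(H>4)&(H<16)&(S>170)&(V>110)&(d>0)&(w[...,2]>.22);print('orange top z rel', np.percentile(w[o][:,2],[90,98,100])-pos[2])
E
```

```text
clock: 9.18
position: [0.4995, -0.0588, 0.2876]
ee_rot: [1.0, -0.009, -0.0, -0.001]
ft_force: [-0.2, -0.7, -1.4]
grip_width: 0.669
clk 9.175 pos [ 0.4995 -0.0588  0.2876] turn needed [-0.002  -0.0001 -0.0071] grip 0.669 f [-0.2 -0.7 -1.4]
 joints [ 0.6   0.08 -0.6   1.69  0.05  1.38 -1.6 ] jv [-0.001 -0.001 -0.003  0.003 -0.001 -0.001  0.   ]
 shift [ 0.0008 -0.0044 -0.0376]
fuse top pts 910 [ 0.5015 -0.0634  0.0658] rng x [0.4737 0.5286] y [-0.0759 -0.0515]
dark 416 [ 0.5006 -0.0631  0.0645] x [0.4871 0.5007 0.5137] y [-0.0729 -0.0634 -0.0532] z [0.0586 0.0649 0.0678]
white 448 [ 0.5023 -0.0041  0.065 ] x [0.4857 0.5024 0.5223] y [-0.0124 -0.0042  0.0053]
white 429 [ 0.4992 -0.1223  0.0651] x [0.4834 0.4994 0.5148] y [-0.1317 -0.1221 -0.1139]
-0.12 11 x [0.0001 0.0056] y [-0.0243  0.0137]
-0.11 15 x [0.0012 0.0058] y [-0.0222  0.0224]
-0.1 48 x [-0.0078  0.006 ] y [-0.0221  0.0211]
-0.09 296 x [-0.0122  0.0062] y [-0.0209  0.0208]
-0.08 196 x [-0.0068  0.0064] y [-0.019   0.0183]
-0.07 64 x [-0.0015  0.0068] y [-0.0115  0.0077]
-0.06 443 x [-0.0106  0.0071] y [-0.0091  0.0082]
-0.05 395 x [-0.0102  0.0074] y [-0.0108  0.0128]
-0.04 450 x [-0.0096  0.0079] y [-0.0161  0.0163]
-0.03 642 x [-0.0092  0.0102] y [-0.0201  0.0202]
-0.02 360 x [-0.0087  0.0112] y [-0.0229  0.0227]
-0.01 366 x [-0.0065  0.0115] y [-0.0234  0.0237]
0.0 476 x [-0.0065  0.0121] y [-0.0247  0.025 ]
0.01 1456 x [-0.0088  0.0119] y [-0.0278  0.0282]
orange top z rel [0.01703505 0.01791733 0.01941014]
```

View pics/w6.png

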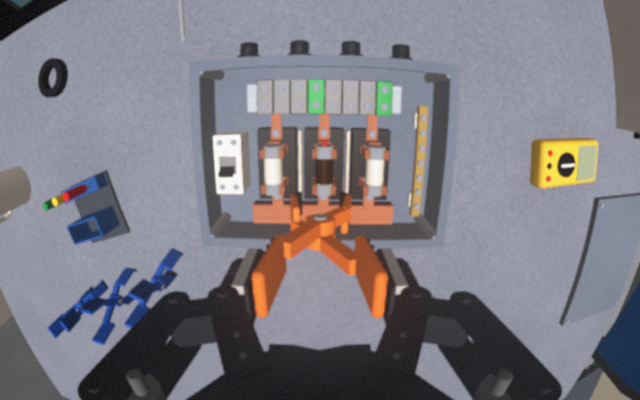

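```bash
python3 -m jog '[[[0.004,-0.0045,-0.02],[0,0,-0.007],67],[[0,0,-0.03],[0,0,0],67],[[0,0,-0.01],[0,0,0],67],[[0,0,0],[0,0,0],67]]'
cat > look.py <<'E'
import sys
from h import *
from workcell import cams,sensors
n=sys.argv[1]
err(-1.4,[.503,-.0632,.174])
pos=sensors.get_obs()['position']
m=cams.camera_model("wrist");p,d=cams.camera("wrist");np.savez(n+".npz",p=p,d=d,**m)
s,_=cams.camera("side")
a=cv2.resize(p[100:340,180:460,::-1],(560,480));b=cv2.resize(s[130:250,290:410,::-1],(480,480))
cv2.imwrite("pics/"+n+".png",cv2.resize(np.hstack([a,b]),(800,370)))
tong(n+'.npz',pos,-1.4)
E
python3 look.py w7
```

```text
clock: 9.72
position: [0.5022, -0.0636, 0.2283]
ee_rot: [1.0, -0.013, 0.001, 0.0]
ft_force: [1.2, 0.5, -0.6]
grip_width: 0.672
clk 9.725 pos [ 0.5022 -0.0636  0.2283] turn needed [0.0007 0.0025 0.0008] grip 0.672 f [ 1.2  0.5 -0.6]
 joints [ 0.6   0.13 -0.6   1.78  0.08  1.26 -1.62] jv [ 0.004 -0.01  -0.    -0.006 -0.003  0.005  0.002]
 shift [ 0.0008  0.0004 -0.0543]
-0.12 17 x [-0.003   0.0057] y [-0.0249  0.0218]
-0.11 27 x [-0.0038  0.006 ] y [-0.0232  0.0216]
-0.1 57 x [-0.0068  0.0061] y [-0.0223  0.0209]
-0.09 311 x [-0.0119  0.0065] y [-0.0215  0.0206]
-0.08 201 x [-0.0069  0.0066] y [-0.0193  0.0181]
-0.07 67 x [-0.0033  0.0069] y [-0.0117  0.0085]
-0.06 458 x [-0.0109  0.0072] y [-0.0092  0.008 ]
-0.05 432 x [-0.0103  0.0076] y [-0.0122  0.0124]
-0.04 478 x [-0.0104  0.008 ] y [-0.0164  0.0164]
-0.03 698 x [-0.0093  0.0103] y [-0.0207  0.0207]
-0.02 452 x [-0.0083  0.011 ] y [-0.0232  0.0228]
-0.01 479 x [-0.0068  0.0115] y [-0.0239  0.0241]
0.0 581 x [-0.0065  0.0118] y [-0.0252  0.0254]
0.01 1518 x [-0.0089  0.0118] y [-0.0278  0.0283]
```

View pics/w7.png

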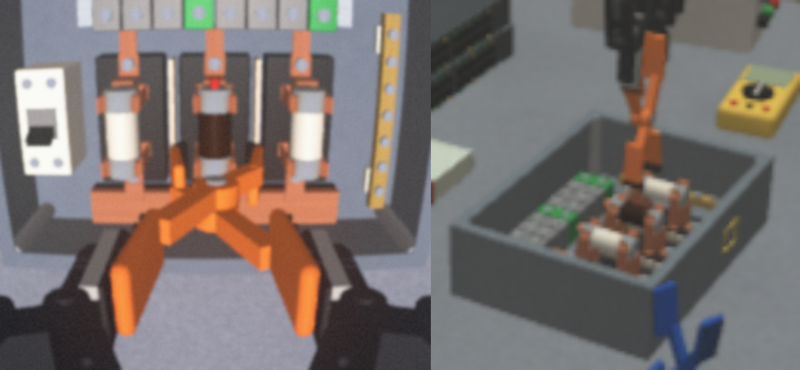

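```bash
python3 -m jog '[[[0.002,0.001,-0.015],[0,0.002,0],67],[[0,0,-0.01],[0,0,0],67],[[0,0,0],[0,0,0],67]]'
python3 look.py w8
```

```text
clock: 10.2
position: [0.5054, -0.0625, 0.2035]
ee_rot: [1.0, -0.013, 0.002, 0.001]
ft_force: [0.6, 0.4, -0.6]
grip_width: 0.667
clk 10.2 pos [ 0.5054 -0.0625  0.2035] turn needed [0.0013 0.0035 0.0008] grip 0.667 f [ 0.6  0.4 -0.6]
 joints [ 0.59  0.16 -0.6   1.8   0.1   1.21 -1.64] jv [-0.001 -0.003 -0.002 -0.011 -0.     0.002 -0.   ]
 shift [-0.0024 -0.0007 -0.0295]
-0.11 18 x [0.0051 0.0062] y [-0.0225  0.021 ]
-0.1 47 x [-0.0021  0.0063] y [-0.0217  0.0207]
-0.09 268 x [-0.0123  0.0067] y [-0.0209  0.0197]
-0.08 200 x [-0.0069  0.0066] y [-0.0194  0.018 ]
-0.07 75 x [-0.0024  0.0072] y [-0.0117  0.008 ]
-0.06 464 x [-0.011   0.0072] y [-0.0096  0.008 ]
-0.05 426 x [-0.0105  0.0076] y [-0.0116  0.0125]
-0.04 487 x [-0.0103  0.0081] y [-0.0168  0.0167]
-0.03 727 x [-0.0101  0.0105] y [-0.0209  0.0206]
-0.02 477 x [-0.0087  0.0111] y [-0.023   0.0228]
-0.01 507 x [-0.007   0.0114] y [-0.0241  0.0243]
0.0 596 x [-0.0068  0.0118] y [-0.025   0.0253]
0.01 1517 x [-0.0088  0.0118] y [-0.0278  0.0284]
```

View pics/w8.png

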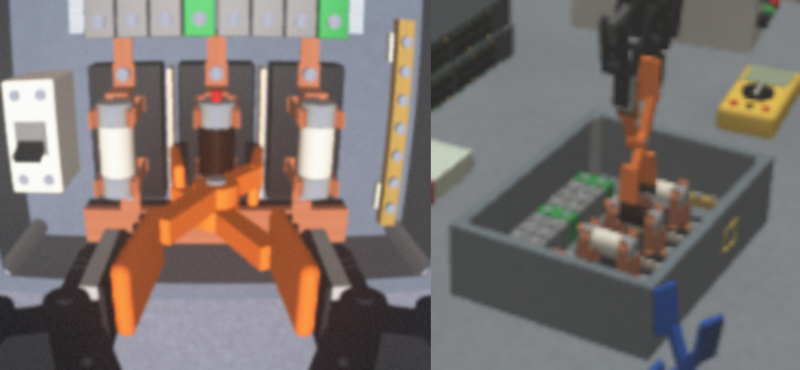

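```bash
python3 -m jog '[[[-0.0015,0,-0.01],[0,0.002,0],67],[[-0.0005,0,-0.01],[0,0,0],67],[[-0.0005,0,0],[0,0,0],67]]'
python3 look.py w9
```

```text
clock: 10.68
position: [0.5032, -0.0626, 0.1831]
ee_rot: [1.0, -0.013, 0.001, 0.001]
ft_force: [0.3, 0.6, -0.7]
grip_width: 0.669
clk 10.675 pos [ 0.5032 -0.0626  0.1831] turn needed [0.0017 0.0028 0.0009] grip 0.669 f [ 0.3  0.6 -0.7]
 joints [ 0.59  0.17 -0.6   1.83  0.11  1.17 -1.65] jv [ 0.003 -0.017 -0.002  0.001 -0.008 -0.     0.006]
 shift [-0.0002 -0.0006 -0.0091]
-0.11 10 x [0.0049 0.0055] y [-0.0222  0.0206]
-0.1 32 x [-0.0022  0.0059] y [-0.0216  0.0204]
-0.09 224 x [-0.0117  0.0064] y [-0.0203  0.0198]
-0.08 209 x [-0.0068  0.0065] y [-0.0193  0.018 ]
-0.07 70 x [-0.0012  0.007 ] y [-0.0117  0.0078]
-0.06 450 x [-0.0111  0.0071] y [-0.0098  0.0083]
-0.05 431 x [-0.0105  0.0075] y [-0.0122  0.0125]
-0.04 481 x [-0.0105  0.0079] y [-0.0169  0.0159]
-0.03 707 x [-0.0101  0.0101] y [-0.0206  0.0203]
-0.02 459 x [-0.0094  0.011 ] y [-0.0229  0.0227]
-0.01 515 x [-0.0078  0.0113] y [-0.0241  0.024 ]
0.0 617 x [-0.0067  0.0118] y [-0.0253  0.0252]
0.01 1513 x [-0.0089  0.0117] y [-0.0278  0.0285]
```

View pics/w9.png

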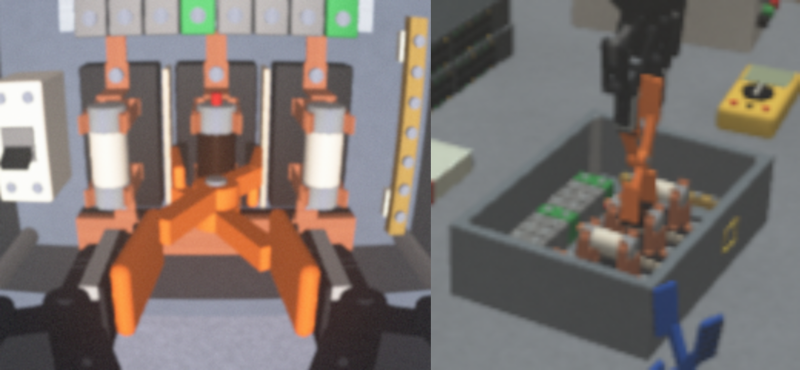

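```bash
python3 -m jog '[[[0,0,-0.006],[0,0.002,0],67],[[0,0,-0.004],[0,0,0],67],[[0,0,-0.0005],[0,0,0],67]]'
python3 look.py w10
```

```text
clock: 11.15
position: [0.5039, -0.0627, 0.1732]
ee_rot: [1.0, -0.013, 0.001, 0.001]
ft_force: [-0.6, -0.4, -0.3]
grip_width: 0.676
clk 11.15 pos [ 0.5039 -0.0627  0.1732] turn needed [0.0021 0.0027 0.001 ] grip 0.676 f [-0.6 -0.4 -0.3]
 joints [ 0.58  0.18 -0.6   1.84  0.12  1.15 -1.65] jv [-0.002  0.003  0.002  0.001  0.004 -0.007 -0.003]
 shift [-0.0009 -0.0005  0.0008]
-0.12 6 x [0.0042 0.0055] y [-0.0232  0.0219]
-0.11 19 x [-0.0158  0.0053] y [-0.0223  0.0213]
-0.1 39 x [-0.006   0.0057] y [-0.0216  0.0207]
-0.09 222 x [-0.0124  0.0062] y [-0.0208  0.0197]
-0.08 215 x [-0.0065  0.0063] y [-0.0194  0.018 ]
-0.07 71 x [-0.0026  0.0068] y [-0.0118  0.0077]
-0.06 458 x [-0.0111  0.0069] y [-0.0097  0.0082]
-0.05 424 x [-0.0106  0.0073] y [-0.0123  0.0124]
-0.04 481 x [-0.0108  0.0078] y [-0.0169  0.0158]
-0.03 686 x [-0.0102  0.0099] y [-0.0199  0.0197]
-0.02 461 x [-0.0092  0.0108] y [-0.0226  0.0226]
-0.01 501 x [-0.008   0.0112] y [-0.0238  0.0236]
0.0 629 x [-0.0073  0.0118] y [-0.0251  0.0251]
0.01 1514 x [-0.0091  0.0118] y [-0.0277  0.0285]
```

Jaws straddle the fuse with no contact force. Close in steps.

```bash
python3 -m jog '[[[0,0,0.001],[0,0,0],58],[[0,0,0.0005],[0,0,0],50],[[0,0,0],[0,0,0],44]]' 20; python3 look.py w11
```

```text
clock: 11.62
position: [0.5042, -0.0627, 0.1754]
ee_rot: [1.0, -0.013, 0.002, 0.001]
ft_force: [-0.1, 0.1, -0.9]
grip_width: 0.444
clk 11.625 pos [ 0.5042 -0.0627  0.1754] turn needed [0.0023 0.0035 0.001 ] grip 0.444 f [-0.1  0.1 -0.9]
 joints [ 0.58  0.18 -0.6   1.84  0.11  1.15 -1.65] jv [-0.    -0.001  0.001  0.001  0.002  0.001  0.003]
 shift [-0.0012 -0.0005 -0.0014]
-0.12 12 x [0.0038 0.0052] y [-0.0158  0.0139]
-0.11 24 x [-0.0196  0.0055] y [-0.0156  0.0142]
-0.1 164 x [-0.0128  0.0056] y [-0.0183  0.0167]
-0.09 185 x [-0.011   0.0058] y [-0.0173  0.0158]
-0.08 48 x [-0.0019  0.0065] y [-0.0117 -0.0057]
-0.07 196 x [-0.0058  0.0068] y [-0.0103  0.0095]
-0.06 353 x [-0.0115  0.0071] y [-0.0086  0.0083]
-0.05 365 x [-0.0105  0.0075] y [-0.0114  0.0116]
-0.04 362 x [-0.01    0.0079] y [-0.0134  0.0135]
-0.03 461 x [-0.0104  0.0105] y [-0.0166  0.0164]
-0.02 197 x [-0.002   0.0113] y [-0.0175  0.0177]
-0.01 236 x [-0.0026  0.0116] y [-0.017   0.0177]
0.0 347 x [-0.0067  0.0121] y [-0.0179  0.0191]
0.01 1140 x [-0.0089  0.0116] y [-0.0169  0.0182]
```

View pics/w11.png

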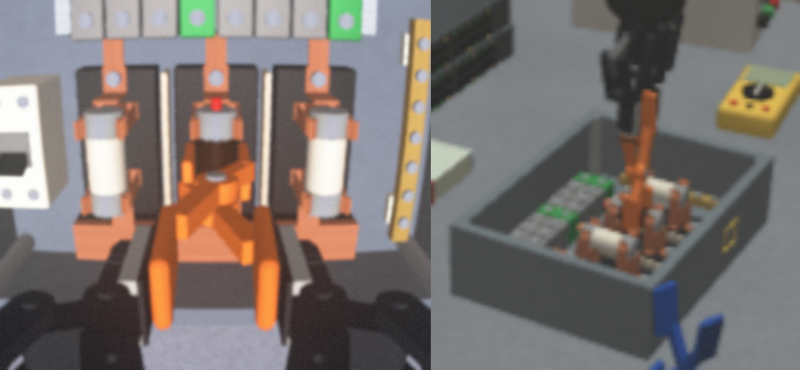

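```bash
python3 -m jog '[[[0,0,0],[0,0,0],38],[[0,0,0],[0,0,0],34],[[0,0,0],[0,0,0],30],[[0,0,0],[0,0,0],30]]' 25; python3 look.py w12
```

```text
clock: 12.22
position: [0.5044, -0.0626, 0.1757]
ee_rot: [1.0, -0.013, 0.002, 0.001]
ft_force: [0.2, -0.1, 0.3]
grip_width: 0.396
clk 12.225 pos [ 0.5044 -0.0626  0.1757] turn needed [0.0024 0.004  0.0009] grip 0.396 f [ 0.2 -0.1  0.3]
 joints [ 0.58  0.18 -0.6   1.84  0.11  1.15 -1.65] jv [-0.     0.    -0.001 -0.001  0.001 -0.001 -0.002]
 shift [-0.0014 -0.0006 -0.0017]
-0.12 18 x [0.0038 0.0049] y [-0.0145  0.0125]
-0.11 37 x [-0.0197  0.0054] y [-0.0148  0.0126]
-0.1 163 x [-0.0131  0.0053] y [-0.0176  0.0161]
-0.09 149 x [-0.009   0.0057] y [-0.0159  0.0151]
-0.08 38 x [0.0027 0.0063] y [-0.0109  0.0072]
-0.07 242 x [-0.0064  0.0066] y [-0.0104  0.0095]
-0.06 298 x [-0.0113  0.007 ] y [-0.0083  0.0083]
-0.05 338 x [-0.0102  0.0074] y [-0.0115  0.0117]
-0.04 335 x [-0.0101  0.0079] y [-0.0125  0.0126]
-0.03 421 x [-0.0104  0.0106] y [-0.0158  0.0158]
-0.02 148 x [0.0081 0.0112] y [-0.0165  0.0165]
-0.01 214 x [0.004  0.0117] y [-0.0156  0.0163]
0.0 290 x [-0.0056  0.0122] y [-0.0155  0.0171]
0.01 1110 x [-0.0086  0.0117] y [-0.015   0.0161]
```

View pics/w12.png

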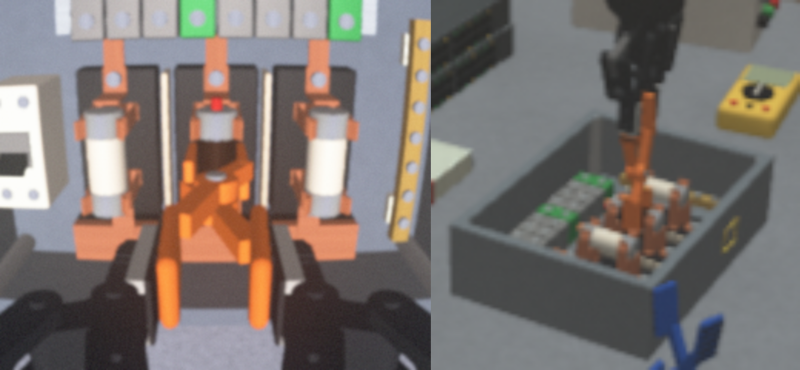

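```bash
python3 -m jog '[[[0,0,0],[0,0,0],25],[[0,0,0.005],[0,0,0],25],[[0,0,0.007],[0,0,0],25],[[0,0,0.007],[0,0,0],25],[[0,0,0.007],[0,0,0],25]]' 30; python3 look.py w13
```

```text
clock: 12.95
position: [0.5037, -0.0626, 0.2026]
ee_rot: [1.0, -0.013, 0.001, 0.001]
ft_force: [1.1, -0.3, -2.0]
grip_width: 0.389
clk 12.95 pos [ 0.5037 -0.0626  0.2026] turn needed [0.002  0.0023 0.0009] grip 0.389 f [ 1.1 -0.3 -2. ]
 joints [ 0.59  0.15 -0.6   1.81  0.09  1.21 -1.64] jv [ 0.012 -0.06  -0.003 -0.076 -0.039  0.12   0.032]
 shift [-0.0007 -0.0006 -0.0286]
-0.12 17 x [0.0039 0.0051] y [-0.0149  0.0123]
-0.11 39 x [-0.0044  0.0055] y [-0.0148  0.0129]
-0.1 185 x [-0.0133  0.0054] y [-0.0167  0.016 ]
-0.09 156 x [-0.009   0.0058] y [-0.0159  0.0144]
-0.08 38 x [0.0025 0.0065] y [-0.0104  0.009 ]
-0.07 247 x [-0.01    0.0067] y [-0.0103  0.0096]
-0.06 294 x [-0.0115  0.0071] y [-0.0083  0.0079]
-0.05 340 x [-0.0105  0.0075] y [-0.011   0.0115]
-0.04 348 x [-0.0099  0.0079] y [-0.0123  0.0129]
-0.03 442 x [-0.0103  0.0105] y [-0.0162  0.0163]
-0.02 161 x [0.0085 0.0112] y [-0.0162  0.0164]
-0.01 207 x [0.0088 0.0117] y [-0.0156  0.0162]
0.0 292 x [0.0013 0.0121] y [-0.0152  0.0167]
0.01 1076 x [-0.009   0.0116] y [-0.0148  0.016 ]
```

View pics/w13.png

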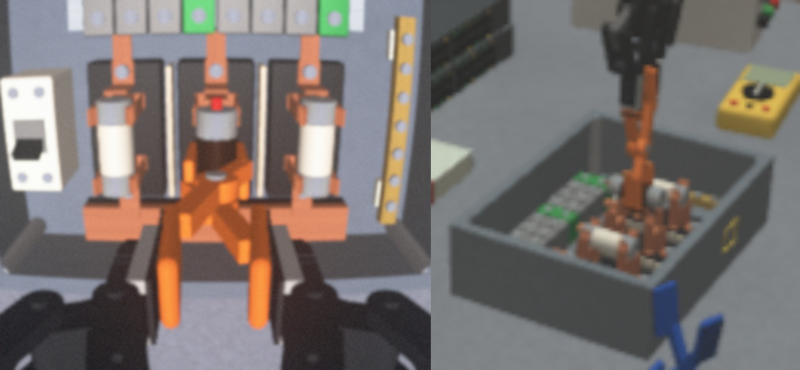

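The fuse has come out with the tongs (its cap now stands above the clips in both views). Continue straight up.

```bash
python3 -m jog '[[[0,0,0.012],[0,0,0],25],[[0,0,0.02],[0,0,0],25],[[0,0,0.02],[0,0,0],25],[[0,0,0.02],[0,0,0],25],[[0,0,0.015],[0,0,0],25]]'; python3 -m jog '[[[0,0,0.008],[0,0,0],25],[[0,0,0],[0,0,0],25],[[0,0,0],[0,0,0],25],[[0,0,0],[0,0,0],25]]'; python3 look.py w14
python3 - <<'E'
from h import *
p,d,w=wcloud('w14.npz');hsv=cv2.cvtColor(p,cv2.COLOR_RGB2HSV).astype(int);H,S,V=[hsv[...,i] for i in range(3)]
for c in ((.5018,-.004),(.4989,-.1223)):
    q=w[(abs(w[...,0]-c[0])<.03)&(abs(w[...,1]-c[1])<.014)&(V>190)&(S<60)&(w[...,2]>.055)];print('white',len(q),q.mean(0).round(4),np.percentile(q[:,0],[2,50,98]).round(4))
k=(abs(w[...,0]-.515)<.03)&(abs(w[...,1]+.063)<.014)&(w[...,2]>.14)&(w[...,2]<.25)&(p.max(-1)<95)&(d>0)
print('dark',k.sum(),w[k].mean(0), np.percentile(w[k][:,2],[2,98]))
from workcell import cams
s,_=cams.camera("side");cv2.imwrite('pics/s14.png',cv2.resize(s[80:250,270:430,::-1],(560,595)))
E
```

```text
clock: 13.68
position: [0.5035, -0.0624, 0.2943]
ee_rot: [1.0, -0.012, 0.001, 0.001]
ft_force: [0.4, -0.6, -1.5]
grip_width: 0.392
clock: 14.18
position: [0.5034, -0.0623, 0.3026]
ee_rot: [1.0, -0.012, 0.001, 0.001]
ft_force: [-0.1, -0.2, -1.7]
grip_width: 0.388
clk 14.175 pos [ 0.5034 -0.0623  0.3026] turn needed [0.002  0.0023 0.0004] grip 0.388 f [-0.1 -0.2 -1.7]
 joints [ 0.6   0.08 -0.6   1.66  0.05  1.41 -1.6 ] jv [ 0.     0.006  0.     0.004 -0.    -0.001 -0.   ]
 shift [-0.0004 -0.0009 -0.1286]
-0.12 9 x [0.0044 0.0052] y [-0.0134  0.0123]
-0.11 20 x [-0.0044  0.0054] y [-0.0141  0.0123]
-0.1 202 x [-0.0131  0.0053] y [-0.0176  0.0161]
-0.09 142 x [-0.0088  0.0057] y [-0.0159  0.0151]
-0.08 36 x [0.0031 0.0065] y [-0.0109  0.0091]
-0.07 247 x [-0.006   0.0068] y [-0.0103  0.0096]
-0.06 281 x [-0.0104  0.007 ] y [-0.0081  0.0083]
-0.05 311 x [-0.0096  0.0075] y [-0.0103  0.0113]
-0.04 305 x [-0.0092  0.0079] y [-0.0123  0.0124]
-0.03 383 x [-0.0096  0.0106] y [-0.0159  0.0157]
-0.02 113 x [0.0085 0.0113] y [-0.016   0.0165]
-0.01 142 x [0.0088 0.0118] y [-0.0151  0.0158]
0.0 192 x [0.003  0.0123] y [-0.0152  0.0162]
0.01 1065 x [-0.0088  0.0117] y [-0.0148  0.016 ]
white 421 [ 0.5021 -0.0041  0.0651] [0.4821 0.5025 0.521 ]
white 396 [ 0.4994 -0.1224  0.0651] [0.4831 0.4997 0.5159]
dark 447 [ 0.50634138 -0.06231785  0.19090982] [0.18346182 0.19431784]
```

View pics/w14.png

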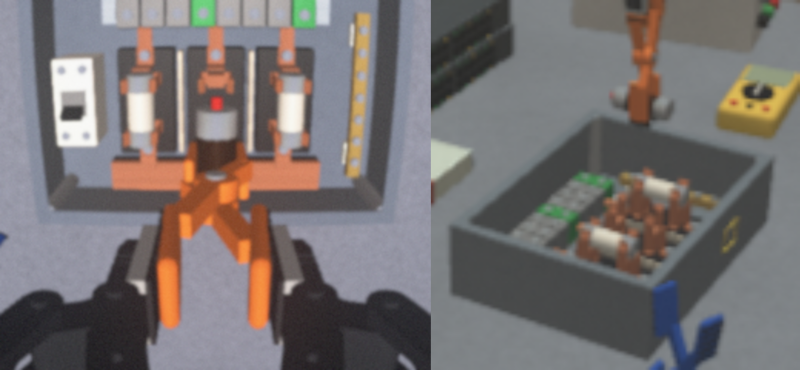

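View pics/s14.png

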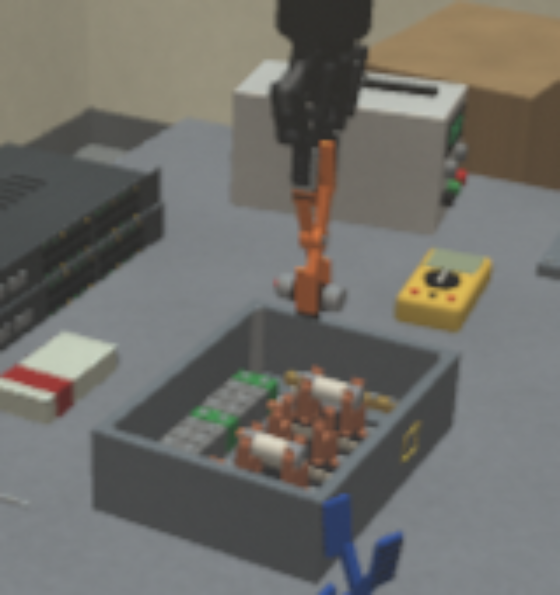

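Fuse centre is at about z 0.18 (dark tube top 0.194), it hangs still, and both good fuses are unmoved to within 1 mm. Handing in.

```bash
python3 -c "
from workcell import manip
print(manip.hand_in())"
```

```text
the job is handed in; nothing more can be done
None
```

I lifted the orange tongs out of their stand, closed them on the scorched middle fuse, and pulled it straight up out of its clips. I then handed in at about 14.3 s of the 35 s allowed. No verdict is reported.

**Last checks before handing in:**
- **Fuse height:** its centre was about 0.18 m above the bench, roughly 10 cm over the box rim. It was seated in the closed jaws and hung still.
- **Grip:** the fingers stalled on the squeezed handles at about 33 mm, with a 30 N grip setting.
- **Good fuses:** both measured within about 1 mm of where they started.
- **Contact:** wrist forces at the readings stayed under about 3 N, and I saw no contact with the box or stand.

**Small deviations:**
- **Tilt:** the tongs hung about 2° off vertical in the pads. I allowed for this with a 3 mm shift.
- **Drift:** while the pads first closed on the tongs in the stand, the arm drifted about 5 mm. I reopened, corrected and closed again before lifting.

I had no direct reading of the tongs' closing angle or of the jaw force on the fuse. I inferred both from the finger stall width and from the fuse coming out with the tongs.

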